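# Clear the drive head and set its timing mark

## Task

Someone has left a carton lying on the timing pulley of the small sloping drive head. Lay the carton down flat in the large plastic tub so that the pulley is free, then turn the pulley by its rim until the line engraved in its face points straight at the steel pointer fixed above it on the slope, and let go. Do not knock over the jar, the glue bottle or the spool, and do not shove the tub away.

Things in the scene. Friction and masses are not known exactly. Their poses are not given: they have to be found in the camera images.
- timing_head: Grey drive head fixed to the bench, 180 x 150 mm foot, about 130 mm high. Origin: centre of its underside; z up, x level from its low front to its high back. Its face slopes 28 degrees: outward normal (-sin 28, 0, cos 28), up-slope (cos 28, 0, sin 28) in this frame. A steel lip, 70 mm wide, 50 mm off the face plate (14 mm above the pulley's face), stands 65 mm down-slope of the pulley's axis.
- pulley_middle (a point): Fixed point on the pulley's axis in the plane of its outer flat face; the axis is the slope's normal, 28 degrees from vertical. Pulley: aluminium disc, 66 mm across, fine dark teeth round its 26 mm deep rim, then a 10 mm gap to the face plate (36 mm from outer face to plate; a 42 mm wide cap lies in the gap). Beside the rim nothing stands nearer the axis than 62 mm.
- pulley_mark (a point): Outer end of the straight dark line engraved radially in the pulley's outer flat face (from 10 to 33 mm from the axis): this point lies on the rim's edge, 33 mm from pulley_middle, and turns with the pulley. Under the carton at the start.
- pointer_tip (a point): Tip of the fixed dark steel pointer, 62 mm straight up-slope from pulley_middle, level with the pulley's outer face. The post behind it does not rise above that face.
- timing_pulley (a joint): Angle of the pulley: 0 (or any whole turn) when the line points at the pointer, growing counter-clockwise as seen looking at its face. It turns without stops against a light friction (about 0.12 N m) and stays where it is left. At the start between 0.8 and 2.4.
- carton: Blue and white cardboard carton, 53 x 66 x 118 mm, 0.2 to 0.4 kg, rigid. Origin: middle of one small end; own z along its length, own x across its 53 mm, own y across its 66 mm. It starts lying on the pulley's face with its length up the slope, lower end against the lip, 53 mm side to side level across the slope (own x level) and 66 mm deep along the slope's normal.
- carton_mid (a point): Middle of the carton (half-way along all three sizes).
- tub: Large open plastic tub, 67 mm high, on the bench (0.5 kg). Origin: centre of its underside; own z up. Oblong with sloping walls; its long sides run along direction (0.28, 0.96) in its own frame. Inside, the floor is 162 x 97 mm and 2 mm above the bench; walls widen to about 175 x 125 mm at the rim, so a gripper that opens wide inside touches the long walls.
- jar: Plastic jar with black screw lid, 62 mm wide, 80 mm high, standing; origin at the centre of its underside. Leave standing.
- glue_bottle: White glue bottle with red nozzle, 48 mm wide, 134 mm high, standing; origin at the centre of its underside. Leave standing.
- spool: Thread spool, 41 mm wide, 52 mm high, standing; origin at the centre of its underside. Leave standing.
Not all that is in view belongs to the job. What is meant by the spool is not orange, and is the smaller of those in its own colour.

How it is judged (in metres and radians):
On the way, in this order (a step that is already met when the one before it is completed fails the run):
1. the carton lies flat in the tub, let go of (x of carton_mid in the frame of tub between -0.05 and 0.05 m and y of carton_mid in the frame of tub between -0.06 and 0.06 m and z of carton_mid in the frame of tub below 0.05 m and angle between carton's own z axis and vertical above 1.35 rad and contact force between the fingers and carton below 0.05 N), for 0.2 s.
2. the engraved line points at the pointer (y of pulley_mark in the frame of timing_head between -0.0035 and 0.0035 m and x of pulley_mark in the frame of timing_head above -0.01 m), for 0.2 s.
At the end, for the whole second after the job is handed in: The carton lies flat on the tub's floor (middle within 50 to 60 mm of the tub's centre, length within 13 degrees of level), released, at rest; the engraved line points at the pointer to 6 degrees (3.5 mm at the rim), pulley at rest; jar, bottle and spool stand upright (all of step 1 and all of step 2 and velocity of joint timing_pulley between -0.05 and 0.05 rad/s and linear speed of carton below 0.02 m/s and angle between each of jar, glue_bottle, spool's own z axis and vertical below 0.3 rad); the robot touches nothing.
It fails at once if the jar is knocked over (angle between jar's own z axis and vertical above 0.6 rad).
It fails at once if the glue bottle is knocked over (angle between glue_bottle's own z axis and vertical above 0.6 rad).
It fails at once if the spool is knocked over (angle between spool's own z axis and vertical above 0.6 rad).
It fails at once if the tub is pushed more than 60 mm (distance of tub from where it was at the start of the episode above 0.06 m).
It also fails if it takes over 58 s, if anything falls off the work surface, if the arm or the gripper's body presses on something with over 40 N, if the wrist force passes 120 N, or if a joint passes its speed limit or range.

## Robot

A 6-joint arm with a two-finger parallel gripper is mounted at the origin on a cart in front of the work surface, level with it; the furniture and walls round the work are solid. World frame = base frame: x ahead of the robot, y to its left, z up, the work surface at z = 0. Lengths are in m, angles in degrees, forces in N, time in s.
With the tool pointing down it reaches from about 0.25 to 0.725 m from the base axis. Payload 9.7 kg.
Tool frame: the origin (TCP) lies at the very end of the fingers, on their centre line; the grasp point (between the pads) lies 19 mm behind it (bot.hold_point_z is the distance from the TCP to the grasp point, in m); z points along the fingers, y is the line along which they close (so a half turn about z gives the same grasp; the last joint's range is limited). The gripper opens to 85 mm and grips with 20 to 120 N. Pads are 22 mm wide; open, the fingers measure 114 mm over their backs; the gripper's body (76 mm by 85 mm) begins 54 mm behind the grasp point. The pads swing forward as they close: fully open they stand 13 mm farther back than shut.
Start: joints at [68.182, 4.979, 10.078, 95.1, 0, 90], TCP at [0.204, 0.511, 0.231] pointing down, gripper open.
Joint ranges: [-179.16, 179.16], [-48.56, 103.87], [-65.8, 70.77], [-126.05, 130.52], [-82.76, 87.17], [-180, 180]. Speed limits (degrees/s): [127.2, 127.2, 147.25, 180, 180, 180].

## Interface

Orientations are given as [roll, pitch, yaw] about the fixed x, y, z axes, in that order (R = Rz(yaw) Ry(pitch) Rx(roll)).
In Python, from workcell import bot gives the robot as it stands.
- The arm moves only by the tool play_rows, never from a script. Its argument "targets" is a list of rows, each an object with "grip": the closure in counts, from 0 (fully open) to 255 (shut); "linear": the shift along the world's x, y, z in cm, a list of three; "delta_rot": the turn, a rotation vector about the world's x, y, z in rad, a list of three. A call has 1 to 10 rows; each row is the pose to reach, as a shift and turn from the pose commanded when the call began; what a row does not reach only later rows make up. A row lasts 1/10 s, in which the tool goes at most 50 mm and 8.59 degrees, less where a joint would pass 70% of its speed; a pose out of reach is approached as far as the arm can. A call with a gripper value outside its range is refused whole. The fingers move at their own pace and stop on an object; "force" is the grip in N (left out, the last holds). Time passes only in rows, so rows that repeat a pose let the fingers close. It gives the time, the measured TCP pose, the force, the opening and the grip force at its end, in the units of the state.
- bot.get_obs(): the state, without advancing time (a new reading comes with each control period).
- bot.camera(name): name is "side" or "top"; returns a dict with "color" (400x640x3 uint8, red, green, blue), "range_z" (400x640 float32, m along the optical axis (not along the pixel's ray), 0 where there is no reading), "fov_y" (degrees; the focal length in pixels is half the picture's height over the tangent of half this angle, whatever the lens; pixels are square), "cx", "cy" (the principal point, pixels), "world_to_cam" (4x4, takes a point from world to camera coordinates). Camera axes: x right, y up, looking along -z (the intrinsics and any distortion apply to the point x, -y, -z); pixel columns grow to the right and rows downward; lengths in m; the calibration is good to about 2 mm. A picture is of the moment at which its call begins.
- bot.job_done(): hands the job in; it is judged then, once.
Trained networks look in a picture, given as the dict that the camera call returned (one of the last four; its "shot" number tells which), for a name from the list of things; names that differ only in an ending like _2 or _b are one class to them, and where a whole thing is asked for, a point or a joint stands for the part that bears it (a point fixed in the world has none). Each returns a list of dicts, best first, with "conf" (0 to 1); they miss things now and then, are a little off and sometimes report something else, mostly with a low value. They report only what shows in the picture. A call takes as long as a camera call. They do not tell look-alikes from the thing itself.
- bot.search_frame(picture, target): "box" ([left, top, right, bottom] in pixels, round what is visible of it).
- bot.trace(picture, target): "pixels" (400x640 bool, what is visible of it) and "box" ([left, top, right, bottom] in pixels, round what is visible of it).
- bot.pinpoint(picture, target): "pixel" ([column, row] in pixels: a listed point, or the origin of a listed thing).
The state is a dict: "time": time; "q": joint angles; "qd": joint speeds; "joint_efforts": joint torques, N m; "ee_pos": TCP position; "tcp_rot": TCP orientation; "wrist_force": force on the tool from outside, world axes, zero at the start; "torque": the same for the moment, N m; "opening": finger opening in m; "grasp_force": force on a finger pad.
Only numpy, scipy, OpenCV 4.12 (cv2) and the standard library are available. Lean on these libraries where they do the work, as an engineer would, in place of code of your own. Each camera call takes 0.05 s, during which the arm holds its last target. There are 200 camera calls.

## Working session

There is one attempt and no reset: what is moved stays moved. The work goes in short steps, Python scripts to look and compute and a tool call to move; the robot and the scene stay as the last step left them, time stands still between calls to the robot, and variables do not carry over. Pictures are saved under pics/ and viewed, at most 10 in all, crops included, and the job is handed in when it is done.

Besides the shell and the picture viewer there is one more tool, called after "Emit:" by a JSON object that holds its "api" and its "payload", one argument or row to a line. play_rows: Moves the arm, as the interface text tells. Its arguments: {"type":"object","properties":{"targets":{"type":"array","items":{"type":"object","properties":{"grip":{"type":"number"},"linear":{"type":"array","items":{"type":"number"}},"delta_rot":{"type":"array","items":{"type":"number"}}}}},"force":{"type":"number"}},"required":["targets"]}

```bash
mkdir -p pics
cat > h.py <<'E'
import numpy as np, cv2
from workcell import bot
from scipy.spatial.transform import Rotation as R
def K(p): 
    f=200/np.tan(np.radians(p["fov_y"]/2)); return f,p["cx"],p["cy"]
def w(p,u,v,z=None):
    u=np.atleast_1d(u).astype(float);v=np.atleast_1d(v).astype(float)
    f,cx,cy=K(p); z=p["range_z"][v.round().astype(int),u.round().astype(int)] if z is None else z
    c=np.stack([(u-cx)/f*z,-(v-cy)/f*z,-z*np.ones_like(u),np.ones_like(u)])
    return (np.linalg.inv(p["world_to_cam"])@c)[:3].T
def proj(p,P):
    f,cx,cy=K(p); c=np.array(p["world_to_cam"])@np.append(P,1); return cx+f*c[0]/-c[2], cy-f*c[1]/-c[2]
def cloud(p,m):
    m=m&(p["range_z"]>0); v,u=np.nonzero(m); return w(p,u,v)
def save(p,n): cv2.imwrite("pics/"+n,p["color"][:,:,::-1])
E
python3 - <<'E'
from h import *
for n in("top","side"):
    p=bot.camera(n); save(p,n+"0.png"); print(n,[k for k in p],np.round(np.linalg.inv(p["world_to_cam"])[:3],3).tolist(),p["fov_y"])
    for t in["timing_head","carton","tub","jar","glue_bottle","spool"]:
        for d in bot.trace(p,t)[:3]:
            c=cloud(p,d["pixels"])
            if len(c): print(t,round(d["conf"],2),np.round(d["box"]),"med",np.median(c,0).round(3),"lo",np.percentile(c,2,axis=0).round(3),"hi",np.percentile(c,98,axis=0).round(3))
    for t in["pulley_middle","pointer_tip","timing_head","carton_mid","tub"]:
        for d in bot.pinpoint(p,t)[:2]: print("pt",t,round(d["conf"],2),np.round(d["pixel"],1),w(p,*d["pixel"]).round(3))
E
```

```text
top ['color', 'range_z', 'fov_y', 'cx', 'cy', 'world_to_cam', 'shot'] [[0.019, 0.988, -0.155, 0.462], [-1.0, 0.019, 0.004, -0.045], [0.006, 0.155, 0.988, 0.965]] 49.92991023399082
timing_head 0.79 [257. 164. 329. 249.] med [ 0.621 -0.011  0.078] lo [ 0.525 -0.056  0.009] hi [0.683 0.08  0.132]
carton 0.65 [275. 186. 304. 253.] med [0.568 0.014 0.157] lo [ 0.509 -0.01   0.129] hi [0.633 0.037 0.182]
tub 0.72 [384. 183. 486. 268.] med [ 0.577 -0.304  0.014] lo [ 0.493 -0.39  -0.   ] hi [ 0.649 -0.192  0.069]
jar 0.66 [346. 145. 379. 181.] med [ 0.704 -0.127  0.079] lo [ 0.682 -0.157  0.004] hi [ 0.739 -0.1    0.083]
glue_bottle 0.73 [200. 202. 231. 227.] med [0.583 0.173 0.086] lo [0.564 0.158 0.004] hi [0.608 0.2   0.132]
spool 0.91 [340. 241. 372. 274.] med [ 0.5   -0.118  0.075] lo [ 0.474 -0.145  0.004] hi [ 0.525 -0.094  0.078]
spool 0.89 [232. 269. 253. 291.] med [0.45  0.116 0.052] lo [0.432 0.1   0.002] hi [0.469 0.137 0.055]
spool 0.88 [346. 197. 371. 218.] med [ 0.606 -0.126  0.052] lo [ 0.589 -0.145  0.001] hi [ 0.635 -0.108  0.056]
pt pulley_middle 0.93 [291.9 209.4] [[0.58
[... 926 characters left out ...]
0.57  0.164 0.082] hi [0.598 0.185 0.13 ]
spool 0.87 [262. 220. 286. 253.] med [ 0.504 -0.139  0.057] lo [ 0.477 -0.15   0.001] hi [ 0.528 -0.095  0.076]
spool 0.84 [259. 172. 273. 194.] med [0.453 0.108 0.035] lo [0.433 0.099 0.   ] hi [0.47  0.137 0.053]
spool 0.63 [312. 226. 327. 247.] med [ 0.61  -0.138  0.049] lo [ 0.592 -0.146  0.011] hi [ 0.625 -0.109  0.054]
pt pulley_middle 0.89 [310.9 187.8] [[ 0.592 -0.011  0.108]]
pt pointer_tip 0.97 [329.4 173.5] [[0.64  0.026 0.129]]
pt timing_head 0.67 [317.9 216.8] [[ 0.612 -0.011  0.008]]
pt carton_mid 0.7 [304.2 176. ] [[ 0.574 -0.013  0.148]]
pt tub 0.62 [302.3 301.4] [[ 0.578 -0.293  0.003]]
pt tub 0.17 [332.6 172.7] [[0.656 0.17  0.03 ]]
```

Run:
```python
import cv2,numpy as np
a=cv2.imread("pics/top0.png")[120:310,170:500];b=cv2.imread("pics/side0.png")[120:345,210:400]
a=cv2.resize(a,None,fx=1.5,fy=1.5,interpolation=2);b=cv2.resize(b,None,fx=1.5,fy=1.5,interpolation=2)
c=np.zeros((max(len(a),len(b)),a.shape[1]+b.shape[1],3),np.uint8);c[:len(a),:a.shape[1]]=a;c[:len(b),a.shape[1]:]=b
cv2.imwrite("pics/c0.png",c);print(c.shape)
```

```text
(338, 780, 3)
```

View pics/c0.png

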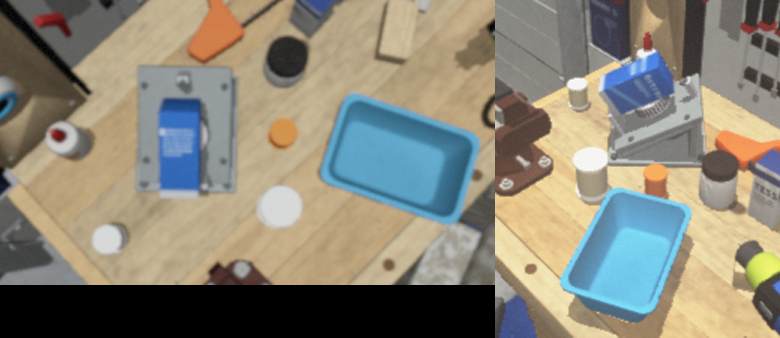

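Run:
```python
from h import *
cc=[];hh=[];tb=[]
for n in("top","side"):
    p=bot.camera(n)
    cc.append(cloud(p,bot.trace(p,"carton")[0]["pixels"])); hh.append(cloud(p,bot.trace(p,"timing_head")[0]["pixels"])); tb.append(cloud(p,bot.trace(p,"tub")[0]["pixels"]))
    if n=="top":
        m=bot.trace(p,"carton")[0]["pixels"]; 
c=np.vstack(cc);np.savez("c.npz",c=c,h=np.vstack(hh),t=np.vstack(tb))
# top face plane of carton by ransac
def plane(c,n0,tol=.003):
    rng=np.random.default_rng(0);best=None;bs=0
    for i in range(2000):
        a=c[rng.choice(len(c),3,False)];n=np.cross(a[1]-a[0],a[2]-a[0]);l=np.linalg.norm(n)
        if l<1e-7: continue
        n/=l
        if abs(n@n0)<.9: continue
        s=np.abs((c-a[0])@n)<tol
        if s.sum()>bs: bs=s.sum();best=s
    q=c[best];m=q.mean(0);n=np.linalg.svd(q-m)[2][2]; n*=np.sign(n@n0); return n,m,q
n,m,q=plane(c,np.array([-.47,0,.88]));print("carton top n",n.round(3),len(q))
yaw=np.degrees(np.arctan2(-n[1],-n[0]));print("yaw",yaw,"slope",np.degrees(np.arccos(n[2])))
h=plane(c,np.array([0.,-1,0]));print("side n",h[0].round(3),h[1].round(3),len(h[2]))
u=q-m; xx=cv2.minAreaRect(q[:,:2].astype(np.float32)*1000);print(xx)
# in-plane axes
ups=np.array([n[2]*-n[0],n[2]*-n[1],n[0]**2+n[1]**2]);ups/=np.linalg.norm(ups);s=np.cross(n,ups)
U=np.stack([u@ups,u@s],1).astype(np.float32);r=cv2.minAreaRect(U*1000);print("rect",r)
lo=np.percentile(U,1,axis=0);hi=np.percentile(U,99,axis=0);print(lo,hi); ctr=m+ups*(lo+hi)[0]/2+s*(lo+hi)[1]/2
print("ctr top",ctr,"mid",ctr-.033*n,"ups",ups,"s",s)
for z0,z1 in((.055,.075),(0.0,.006)):
    t=np.vstack(tb);t=t[(t[:,2]>z0)&(t[:,2]<z1)];print("tub",z0,cv2.minAreaRect(t[:,:2].astype(np.float32)*1000),len(t))
```

```text
carton top n [-0.469 -0.004  0.883] 1879
yaw 0.5237560121298954 slope 27.960950761686398
side n [-0.025 -0.999  0.035] [ 0.573 -0.008  0.135] 1051
((559.030029296875, 13.137535095214844), (54.833805084228516, 105.0728530883789), 89.18241882324219)
rect ((-1.7580680847167969, -1.0507774353027344), (54.793949127197266, 118.0799789428711), 88.81736755371094)
[-0.0583061  -0.02428961] [0.05527993 0.02489518]
ctr top [0.55847515 0.01450164 0.15586628] mid [0.57394721 0.01464308 0.12671846] ups [0.88323045 0.00807407 0.46886969] s [-0.00914114  0.99995822  0.        ]
tub 0.055 ((571.616455078125, -289.9560241699219), (203.6980438232422, 138.84625244140625), 71.95535278320312) 3002
tub 0.0 ((582.4343872070312, -305.1763610839844), (216.73779296875, 149.6752166748047), 66.97948455810547) 4309
```

```bash
cat >> h.py <<'E'
N=np.array([-.4695,-.0045,.8829]);N/=np.linalg.norm(N)
def goal(z,y,pos):
    z=np.array(z)/np.linalg.norm(z);y=np.array(y,float);y-=z*(y@z);y/=np.linalg.norm(y)
    o=bot.get_obs();A=R.from_euler("xyz",o["tcp_rot"],degrees=True);B=R.from_matrix(np.stack([np.cross(y,z),y,z],1))
    print("cm",((np.array(pos)-o["ee_pos"])*100).round(2),"rot",(B*A.inv()).as_rotvec().round(3),"pos",np.round(o["ee_pos"],4),"rpy",np.round(o["tcp_rot"],2),"t",o["time"],"open",o["opening"])
E
python3 - <<'E'
from h import *
print(bot.get_obs())
g=np.array([.574,.0146,.127])-.019*N
for y in([-.009,1,0],[.009,-1,0]):
  goal(-N,y,g+.1*N)
E
```

```text
{'time': 1.65, 'q': array([ 6.81847479e+01,  4.97811062e+00,  1.00801229e+01,  9.50987416e+01,
       -5.87342880e-04,  8.99988034e+01]), 'qd': array([-0.00844794, -0.01576665, -0.03493561, -0.02049918, -0.08253356,
       -0.01995608]), 'joint_efforts': array([-2.30586724e-03, -5.20096958e+01,  4.64857221e+01,  1.82862623e-03,
       -6.90332877e-05,  4.57514773e-07]), 'ee_pos': array([0.20439574, 0.51062369, 0.23130883]), 'tcp_rot': array([1.79996729e+02, 5.87411188e-04, 1.58185944e+02]), 'wrist_force': array([-0.63532393,  0.08133277, -1.05053507]), 'torque': array([-0.05085157, -0.01163001,  0.01054638]), 'grasp_force': 0.0, 'opening': 0.08557126432007868}
cm [ 33.16 -49.64  -3.28] rot [-0.091 -0.483  0.382] pos [0.2044 0.5106 0.2313] rpy [180.     0.   158.19] t 1.65 open 0.08557126432007868
cm [ 33.16 -49.64  -3.28] rot [ 0.669 -0.125 -2.678] pos [0.2044 0.5106 0.2313] rpy [180.     0.   158.19] t 1.65 open 0.08557126432007868
```

Emit:
{"api": "play_rows", "payload": {
  "targets": [
    {"grip": 0,"linear": [3.3,-5,2],"delta_rot": [0,-0.05,0.04]},
    {"grip": 0,"linear": [6.6,-10,4],"delta_rot": [-0.02,-0.1,0.08]},
    {"grip": 0,"linear": [10,-15,5],"delta_rot": [-0.03,-0.15,0.12]},
    {"grip": 0,"linear": [13,-20,5],"delta_rot": [-0.04,-0.2,0.16]},
    {"grip": 0,"linear": [17,-26,5],"delta_rot": [-0.05,-0.26,0.2]},
    {"grip": 0,"linear": [20,-32,5],"delta_rot": [-0.06,-0.32,0.25]},
    {"grip": 0,"linear": [23,-38,5],"delta_rot": [-0.07,-0.38,0.3]},
    {"grip": 0,"linear": [26,-44,5],"delta_rot": [-0.08,-0.43,0.34]},
    {"grip": 0,"linear": [30,-49.6,4],"delta_rot": [-0.091,-0.483,0.382]},
    {"grip": 0,"linear": [32,-49.6,2],"delta_rot": [-0.091,-0.483,0.382]}
  ]
}}

```text
time: 2.65
ee_pos: [0.4647, 0.0911, 0.2711]
tcp_rot: [-180.0, 28.4, -179.4]
wrist_force: [1.8, 2.4, 1.2]
opening: 0.0854
grasp_force: 0.0
```

Emit:
{"api": "play_rows", "payload": {
  "targets": [
    {"grip": 0,"linear": [0,0,0],"delta_rot": [0,0,0]},
    {"grip": 0,"linear": [0,0,0],"delta_rot": [0,0,0]},
    {"grip": 0,"linear": [0,0,0],"delta_rot": [0,0,0]}
  ]
}}

```text
time: 2.95
ee_pos: [0.4645, 0.0936, 0.2695]
tcp_rot: [180.0, 28.0, -179.5]
wrist_force: [0.3, 0.7, -0.2]
opening: 0.0852
grasp_force: 0.0
```

Run:
```python
from h import *
print(bot.get_obs()["q"].round(1))
g=np.array([.574,.0146,.127])-.019*N
goal(-N,[-.009,1,0],g+.06*N)
goal(-N,[-.009,1,0],g)
```

```text
[ 15.6 -32.3 -21.3  73.9  -7.   13.4]
cm [  9.02  -7.92 -10.63] rot [ 0. -0. -0.] pos [0.4645 0.0936 0.2695] rpy [ 180.     27.98 -179.45] t 2.95 open 0.0852070696138018
cm [ 11.84  -7.89 -15.92] rot [ 0. -0. -0.] pos [0.4645 0.0936 0.2695] rpy [ 180.     27.98 -179.45] t 2.95 open 0.0852070696138018
```

Emit:
{"api": "play_rows", "payload": {
  "targets": [
    {"grip": 0,"linear": [3.5,-4,-2],"delta_rot": [0,0,0]},
    {"grip": 0,"linear": [7,-7.9,-5],"delta_rot": [0,0,0]},
    {"grip": 0,"linear": [7.1,-7.9,-7.1],"delta_rot": [0,0,0]},
    {"grip": 0,"linear": [9,-7.9,-10.6],"delta_rot": [0,0,0]},
    {"grip": 0,"linear": [9,-7.9,-10.6],"delta_rot": [0,0,0]},
    {"grip": 0,"linear": [10,-7.9,-12.4],"delta_rot": [0,0,0]},
    {"grip": 0,"linear": [10.9,-7.9,-14.2],"delta_rot": [0,0,0]},
    {"grip": 0,"linear": [11.8,-7.9,-15.9],"delta_rot": [0,0,0]},
    {"grip": 0,"linear": [11.8,-7.9,-15.9],"delta_rot": [0,0,0]},
    {"grip": 0,"linear": [11.8,-7.9,-15.9],"delta_rot": [0,0,0]}
  ]
}}

```text
time: 3.95
ee_pos: [0.5828, 0.0156, 0.1115]
tcp_rot: [-180.0, 28.0, -179.3]
wrist_force: [-0.2, 0.4, 0.8]
opening: 0.0854
grasp_force: 0.0
```

Emit:
{"api": "play_rows", "payload": {
  "targets": [
    {"grip": 120,"linear": [0,0,0],"delta_rot": [0,0,0]},
    {"grip": 160,"linear": [0,0,0],"delta_rot": [0,0,0]},
    {"grip": 255,"linear": [0,0,0],"delta_rot": [0,0,0]},
    {"grip": 255,"linear": [0,0,0],"delta_rot": [0,0,0]},
    {"grip": 255,"linear": [0,0,0],"delta_rot": [0,0,0]},
    {"grip": 255,"linear": [0,0,0],"delta_rot": [0,0,0]}
  ],
  "force": 35
}}

```text
time: 4.55
ee_pos: [0.583, 0.0142, 0.1117]
tcp_rot: [180.0, 28.1, -179.5]
wrist_force: [-4.0, 2.0, 5.4]
opening: 0.0498
grasp_force: 35.3
```

Emit:
{"api": "play_rows", "payload": {
  "targets": [
    {"grip": 255,"linear": [-0.5,0,0.9],"delta_rot": [0,0,0]},
    {"grip": 255,"linear": [-1.4,0,2.6],"delta_rot": [0,0,0]},
    {"grip": 255,"linear": [-2.8,0,5.3],"delta_rot": [0,0,0]},
    {"grip": 255,"linear": [-4.2,0,8],"delta_rot": [0,0,0]},
    {"grip": 255,"linear": [-5,0,10],"delta_rot": [0,0,0]},
    {"grip": 255,"linear": [-5,0,11],"delta_rot": [0,0,0]},
    {"grip": 255,"linear": [-5,0,11],"delta_rot": [0,0,0]}
  ]
}}

```text
time: 5.25
ee_pos: [0.5333, 0.014, 0.2218]
tcp_rot: [-180.0, 28.1, -179.5]
wrist_force: [0.5, 0.3, -2.9]
opening: 0.0496
grasp_force: 38.0
```

Run:
```python
from h import *
print(bot.get_obs()["grasp_force"],bot.get_obs()["wrist_force"])
goal([0,0,-1],[-.955,.295,0],[.573,-.292,.2])
p=bot.camera("top");save(p,"top1.png");q=bot.camera("side");save(q,"side1.png")
for s in(p,q):
    for t in["pulley_middle","pulley_mark","pointer_tip"]:
        for d in bot.pinpoint(s,t)[:2]: print(t,round(d["conf"],2),np.round(d["pixel"],1),w(s,*d["pixel"]).round(4))
```

```text
37.97623336315155 [ 0.53627612  0.30011301 -2.91774614]
cm [  3.97 -30.6   -2.18] rot [-0.313  0.421  1.235] pos [0.5333 0.014  0.2218] rpy [-179.99   28.11 -179.49] t 5.25 open 0.04962675404956308
pulley_middle 0.92 [290.6 207.9] [[0.5686 0.0034 0.2758]]
pulley_middle 0.62 [429.4 229. ] [[ 0.5687 -0.2913  0.0034]]
pulley_mark 0.82 [274.6 201.4] [[0.5835 0.0328 0.2477]]
pointer_tip 0.83 [289.8 179.4] [[0.6478 0.0167 0.1324]]
pointer_tip 0.54 [428.2 228. ] [[ 0.5712 -0.2893  0.0011]]
pulley_middle 0.67 [311.4 185.1] [[0.5927 0.0104 0.1012]]
pulley_middle 0.41 [282.5 140. ] [[ 0.5237 -0.0201  0.2565]]
pulley_mark 0.75 [311.  176.1] [[0.5894 0.1606 0.0224]]
pointer_tip 0.83 [331.5 172.7] [[0.6527 0.1712 0.029 ]]
```

Emit:
{"api": "play_rows", "payload": {
  "targets": [
    {"grip": 255,"linear": [0.4,-3,1],"delta_rot": [-0.031,0.042,0.124]},
    {"grip": 255,"linear": [0.8,-6,1],"delta_rot": [-0.063,0.084,0.247]},
    {"grip": 255,"linear": [1.2,-9,1],"delta_rot": [-0.094,0.126,0.37]},
    {"grip": 255,"linear": [1.6,-12,1],"delta_rot": [-0.125,0.168,0.494]},
    {"grip": 255,"linear": [2,-15,1],"delta_rot": [-0.156,0.21,0.617]},
    {"grip": 255,"linear": [2.4,-18,1],"delta_rot": [-0.188,0.253,0.741]},
    {"grip": 255,"linear": [2.8,-21,1],"delta_rot": [-0.219,0.295,0.865]},
    {"grip": 255,"linear": [3.2,-24,1],"delta_rot": [-0.25,0.337,0.988]},
    {"grip": 255,"linear": [3.6,-27,0],"delta_rot": [-0.282,0.379,1.11]},
    {"grip": 255,"linear": [4,-30.6,-2],"delta_rot": [-0.313,0.421,1.235]}
  ]
}}

```text
time: 6.65
ee_pos: [0.5739, -0.2935, 0.201]
tcp_rot: [-179.9, -0.2, -106.9]
wrist_force: [0.4, 0.7, -3.2]
opening: 0.0499
grasp_force: 38.2
```

Emit:
{"api": "play_rows", "payload": {
  "targets": [
    {"grip": 255,"linear": [0,0,0],"delta_rot": [0,0,0]},
    {"grip": 255,"linear": [0,0,0],"delta_rot": [0,0,0]}
  ]
}}

```text
time: 6.85
ee_pos: [0.5729, -0.2924, 0.1984]
tcp_rot: [179.9, -0.1, -107.3]
wrist_force: [0.2, 0.6, -2.6]
opening: 0.0496
grasp_force: 38.5
```

Run:
```python
from h import *
goal([0,0,-1],[-.955,.295,0],[.573,-.292,.017])
p=bot.camera("top");save(p,"top2.png");q=bot.camera("side");save(q,"side2.png")
c=cloud(p,bot.trace(p,"carton")[0]["pixels"]);print(np.percentile(c,[2,50,98],axis=0).round(3))
for s in(p,q):
    for t in["pulley_middle","pulley_mark","pointer_tip"]:
        for d in bot.pinpoint(s,t)[:2]: print(t,round(d["conf"],2),np.round(d["pixel"],1),w(s,*d["pixel"]).round(4))
a=cv2.imread("pics/side2.png")[120:345,210:400];b=cv2.imread("pics/top2.png")[150:270,240:340]
a=cv2.resize(a,None,fx=2,fy=2,interpolation=2);b=cv2.resize(b,None,fx=4,fy=4,interpolation=2)
c=np.zeros((max(len(a),len(b)),a.shape[1]+b.shape[1],3),np.uint8);c[:len(a),:a.shape[1]]=a;c[:len(b),a.shape[1]:]=b
cv2.imwrite("pics/c2.png",c)
```

```text
cm [ 1.000e-02  4.000e-02 -1.814e+01] rot [ 0.001 -0.003  0.002] pos [ 0.5729 -0.2924  0.1984] rpy [ 1.7986e+02 -1.0000e-01 -1.0729e+02] t 6.85 open 0.04959644180659175
[[ 0.533 -0.345  0.19 ]
 [ 0.573 -0.26   0.249]
 [ 0.61  -0.233  0.252]]
pulley_middle 0.8 [292.5 207.6] [[0.5954 0.0114 0.1063]]
pulley_mark 0.56 [273.8 205.2] [[0.6051 0.0531 0.0721]]
pointer_tip 0.7 [292.9 179.3] [[0.6558 0.0129 0.0982]]
pulley_middle 0.63 [313.9 184.8] [[ 0.6008 -0.3184  0.3507]]
pulley_mark 0.42 [313.2 174. ] [[ 0.5995 -0.3203  0.3737]]
pulley_mark 0.39 [319.1 214.2] [[ 0.6114 -0.2578  0.2337]]
pointer_tip 0.66 [331.8 174.3] [[0.649 0.073 0.093]]
```

View pics/c2.png

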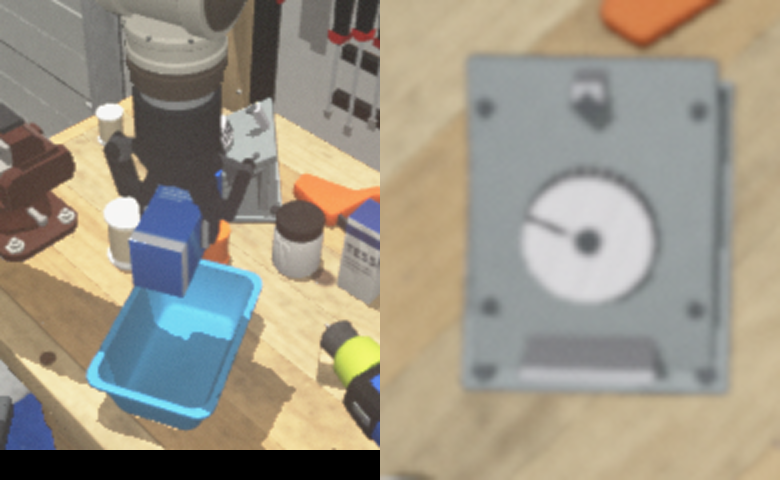

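Emit:
{"api": "play_rows", "payload": {
  "targets": [
    {"grip": 255,"linear": [0,0,-4],"delta_rot": [0,0,0]},
    {"grip": 255,"linear": [0,0,-8],"delta_rot": [0,0,0]},
    {"grip": 255,"linear": [0,0,-12],"delta_rot": [0,0,0]},
    {"grip": 255,"linear": [0,0,-15],"delta_rot": [0,0,0]},
    {"grip": 255,"linear": [0,0,-16.5],"delta_rot": [0,0,0]},
    {"grip": 255,"linear": [0,0,-17.5],"delta_rot": [0,0,0]},
    {"grip": 255,"linear": [0,0,-18.1],"delta_rot": [0,0,0]},
    {"grip": 255,"linear": [0,0,-18.1],"delta_rot": [0,0,0]},
    {"grip": 255,"linear": [0,0,-18.1],"delta_rot": [0,0,0]}
  ]
}}

```text
time: 8.2
ee_pos: [0.5735, -0.2923, 0.0206]
tcp_rot: [-179.9, -0.2, -107.2]
wrist_force: [0.8, 0.3, -2.3]
opening: 0.0496
grasp_force: 38.5
```

Emit:
{"api": "play_rows", "payload": {
  "targets": [
    {"grip": 255,"linear": [0,0,-0.2],"delta_rot": [0,0,0]},
    {"grip": 255,"linear": [0,0,-0.4],"delta_rot": [0,0,0]},
    {"grip": 255,"linear": [0,0,-0.4],"delta_rot": [0,0,0]}
  ]
}}

```text
time: 8.5
ee_pos: [0.5728, -0.292, 0.0152]
tcp_rot: [180.0, -0.1, -107.2]
wrist_force: [0.0, -0.4, -2.9]
opening: 0.0497
grasp_force: 38.5
```

Emit:
{"api": "play_rows", "payload": {
  "targets": [
    {"grip": 75,"linear": [0,0,0],"delta_rot": [0,0,0]},
    {"grip": 75,"linear": [0,0,0],"delta_rot": [0,0,0]},
    {"grip": 75,"linear": [0,0,0],"delta_rot": [0,0,0]},
    {"grip": 75,"linear": [0,0,0],"delta_rot": [0,0,0]},
    {"grip": 75,"linear": [0,0,2],"delta_rot": [0,0,0]},
    {"grip": 75,"linear": [0,0,5],"delta_rot": [0,0,0]},
    {"grip": 75,"linear": [0,0,9],"delta_rot": [0,0,0]},
    {"grip": 75,"linear": [0,0,14],"delta_rot": [0,0,0]},
    {"grip": 75,"linear": [0,0,19],"delta_rot": [0,0,0]},
    {"grip": 75,"linear": [0,0,19],"delta_rot": [0,0,0]}
  ]
}}

```text
time: 9.5
ee_pos: [0.5746, -0.2929, 0.2138]
tcp_rot: [-179.4, -0.3, -107.2]
wrist_force: [0.2, -0.2, 0.3]
opening: 0.0602
grasp_force: 0.0
```

Run:
```python
from h import *
print(bot.get_obs()["q"].round(1))
p=bot.camera("top");save(p,"top3.png");q=bot.camera("side");save(q,"side3.png")
for s in(p,q):
    d=bot.trace(s,"carton")[0];c=cloud(s,d["pixels"]);print(d["conf"],np.percentile(c,[2,50,98],axis=0).round(3).tolist(), cv2.minAreaRect((c[c[:,2]>.055][:,:2]*1000).astype(np.float32)))
m=bot.trace(p,"timing_pulley");print([(d["conf"],d["box"]) for d in m])
c=cloud(p,m[0]["pixels"]);
# fit disc face: points near plane
s=[]
for t in["pulley_middle","pulley_mark","pointer_tip"]:
    for d in bot.pinpoint(p,t)[:1]: x=w(p,*d["pixel"])[0];print(t,round(d["conf"],2),np.round(d["pixel"],1),x.round(4)); s.append(x)
# fit plane to cloud within the face near centre
rz=p["range_z"];v,u=np.mgrid[205:217,286:299];c=w(p,u.ravel(),v.ravel());c=c[np.isfinite(c).all(1)]
mm=np.median(c,0);n=np.linalg.svd(c-c.mean(0))[2][2];print("face",mm.round(4),n.round(3),len(c))
cv2.imwrite("pics/c3.png",cv2.resize(p["color"][150:260,250:335,::-1],None,fx=5,fy=5,interpolation=2))
cv2.imwrite("pics/c3b.png",cv2.resize(q["color"][120:345,210:400,::-1],None,fx=2,fy=2,interpolation=2))
```

```text
[-26.9  17.5  22.7  94.5  -0.1 -99.8]
0.8 [[0.534, -0.335, 0.003], [0.572, -0.28, 0.064], [0.608, -0.233, 0.068]] ((555.5698852539062, -287.0779724121094), (114.19332122802734, 86.82625579833984), 73.07723999023438)
0.7 [[0.536, -0.356, 0.007], [0.574, -0.312, 0.063], [0.611, -0.239, 0.066]] ((569.1746215820312, -308.4303894042969), (148.7510986328125, 51.03584289550781), 72.3763656616211)
[(0.62, [278.4, 192.9, 310.4, 225.7]), (0.4, [262.0, 161.5, 324.9, 251.0])]
pulley_middle 0.72 [293.2 212. ] [0.5869 0.0099 0.1036]
pulley_mark 0.96 [276.5 204.8] [0.6006 0.044  0.1059]
pointer_tip 0.56 [291.  179.9] [0.6466 0.0142 0.1337]
face [0.5902 0.0125 0.1032] [-0.988 -0.05  -0.146] 156
```

View pics/c3.png

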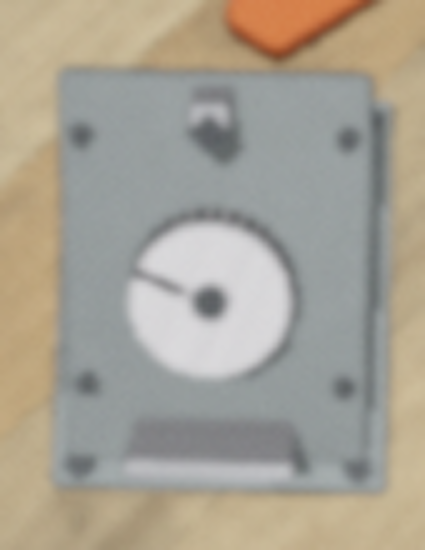

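View pics/c3b.png

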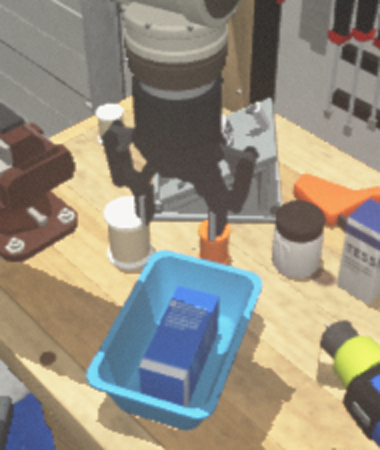

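```bash
cat > pul.py <<'E'
from h import *
def measure(p,verbose=True):
    im=p["color"].astype(int);hsv=cv2.cvtColor(p["color"],cv2.COLOR_RGB2HSV)
    m=np.zeros((400,640),np.uint8);roi=im[185:240,265:322];br=roi.min(2)
    m[185:240,265:322]=(br>165)
    n,l,st,ce=cv2.connectedComponentsWithStats(m);k=1+np.argmax(st[1:,4])
    cnt=cv2.findContours((l==k).astype(np.uint8),0,1)[0][0];hull=cv2.convexHull(cnt)
    el=cv2.fitEllipse(hull)
    f,cx,cy=K(p);T=np.linalg.inv(p["world_to_cam"]);o=T[:3,3]
    v,u=np.nonzero(cv2.erode((l==k).astype(np.uint8),np.ones((5,5))));c=w(p,u,v);c=c[p["range_z"][v,u]>0]
    off=np.median(c@N)
    def hit(uv,off):
        d=T[:3,:3]@np.array([(uv[0]-cx)/f,-(uv[1]-cy)/f,-1]);return o+d*(off-o@N)/(d@N)
    UPS=np.array([N[2],0,-N[0]]);UPS-=N*(UPS@N);UPS/=np.linalg.norm(UPS);S=np.cross(N,UPS)
    H=np.array([hit(x[0],off) for x in hull]);A=np.stack([H@UPS,H@S],1)
    (a,b),r=cv2.minEnclosingCircle((A*1000).astype(np.float32))
    C=hit(el[0],off)
    print("area",st[k,4],"ellipse",np.round(el[0],1),np.round(el[1],1),"off",off,"C",C.round(4),"rad",r,"encl",(UPS*a/1000+S*b/1000+N*off).round(4))
    # line angle: dark weighted direction, sampled polar on the plane
    g=p["color"].astype(np.float32).mean(2);best=[]
    for th in np.radians(np.arange(-180,180,.5)):
        vals=[]
        for rr in np.arange(.014,.030,.001):
            q=C+rr*(np.cos(th)*UPS+np.sin(th)*S);uu=proj(p,q);vals.append(cv2.getRectSubPix(g,(1,1),uu)[0,0])
        best.append(np.mean(vals))
    best=np.array(best);th=np.arange(-180,180,.5);i=best.argmin();wt=np.clip(np.median(best)-best-5,0,None)
    sel=np.abs((th-th[i]+180)%360-180)<12;d=((th-th[i]+180)%360-180)
    print("line angle",th[i],"refined",th[i]+(d*wt)[sel].sum()/wt[sel].sum(),"contrast",np.median(best)-best.min())
    dd=bot.pinpoint(p,"pulley_mark")[0];q=hit(dd["pixel"],off)-C;print("net mark",dd["conf"],np.degrees(np.arctan2(q@S,q@UPS)),np.hypot(q@S,q@UPS))
    return C,UPS,S
E
python3 - <<'E'
from pul import *
p=bot.camera("top");C,U,S=measure(p)
d=bot.pinpoint(p,"pointer_tip")[0];print("pointer pred px",proj(p,C+.062*U),d["pixel"])
a=np.radians(33)
print(C-.03*N)
y=S*np.cos(a)-U*np.sin(a)
print("above");goal(-N,y,C+.07*N)
E
```

```text
area 759 ellipse [291.1 209.9] [31.1 32.8] off -0.18629518081452257 C [0.591  0.0143 0.1034] rad 33.791893005371094 encl [0.5908 0.0146 0.1032]
line angle 67.5 refined 67.43642516277048 contrast 56.67392
net mark 0.75 71.63629171403963 0.04395683031415724
pointer pred px (np.float64(291.00940442085187), np.float64(180.4242340643506)) [288.8, 178.8]
[0.60512177 0.01439017 0.07688103]
above
cm [-1.44 30.58 -3.94] rot [ 0.175 -0.47  -0.679] pos [ 0.5726 -0.2919  0.2046] rpy [ 1.7994e+02 -1.4000e-01 -1.0719e+02] t 10.05 open 0.05977876194173502
```

Emit:
{"api": "play_rows", "payload": {
  "targets": [
    {"grip": 0,"linear": [-0.5,4,2],"delta_rot": [0.018,-0.047,-0.068]},
    {"grip": 0,"linear": [-1,8,3],"delta_rot": [0.035,-0.094,-0.136]},
    {"grip": 0,"linear": [-1.4,12,3],"delta_rot": [0.053,-0.141,-0.204]},
    {"grip": 0,"linear": [-1.4,16,3],"delta_rot": [0.07,-0.188,-0.272]},
    {"grip": 0,"linear": [-1.4,20,2],"delta_rot": [0.088,-0.235,-0.34]},
    {"grip": 0,"linear": [-1.4,24,1],"delta_rot": [0.105,-0.282,-0.41]},
    {"grip": 0,"linear": [-1.4,28,0],"delta_rot": [0.13,-0.35,-0.51]},
    {"grip": 0,"linear": [-1.4,30.6,-2],"delta_rot": [0.15,-0.42,-0.6]},
    {"grip": 0,"linear": [-1.4,30.6,-3.9],"delta_rot": [0.175,-0.47,-0.679]},
    {"grip": 0,"linear": [-1.4,30.6,-3.9],"delta_rot": [0.175,-0.47,-0.679]}
  ]
}}

```text
time: 11.05
ee_pos: [0.5556, 0.015, 0.1616]
tcp_rot: [-164.2, 23.1, -143.6]
wrist_force: [-0.3, -0.0, -0.6]
opening: 0.0855
grasp_force: 0.0
```

Emit:
{"api": "play_rows", "payload": {
  "targets": [
    {"grip": 0,"linear": [0,0,0],"delta_rot": [0,0,0]},
    {"grip": 0,"linear": [0,0,0],"delta_rot": [0,0,0]}
  ]
}}

```text
time: 11.25
ee_pos: [0.56, 0.0135, 0.1686]
tcp_rot: [-163.9, 23.4, -143.5]
wrist_force: [0.6, 0.4, 0.5]
opening: 0.0852
grasp_force: 0.0
```

Run:
```python
from pul import *
print(bot.get_obs()["q"].round(1))
C=np.array([.5917,.0144,.1031]);a=np.radians(33)
U=np.array([N[2],0,-N[0]]);U-=N*(U@N);U/=np.linalg.norm(U);S=np.cross(N,U)
y=S*np.cos(a)-U*np.sin(a)
goal(-N,y,C+.02*N);goal(-N,y,C-.03*N)
```

```text
[  1.7 -22.7 -26.7  57.8  -0.6 -31.6]
cm [ 2.23  0.08 -4.78] rot [ 0.002  0.002 -0.001] pos [0.56   0.0135 0.1686] rpy [-163.86   23.37 -143.51] t 11.25 open 0.08518574625038301
cm [ 4.58  0.11 -9.2 ] rot [ 0.002  0.002 -0.001] pos [0.56   0.0135 0.1686] rpy [-163.86   23.37 -143.51] t 11.25 open 0.08518574625038301
```

Emit:
{"api": "play_rows", "payload": {
  "targets": [
    {"grip": 0,"linear": [1.1,0.1,-2.4],"delta_rot": [0,0,0]},
    {"grip": 0,"linear": [2.2,0.1,-4.8],"delta_rot": [0,0,0]},
    {"grip": 0,"linear": [2.2,0.1,-4.8],"delta_rot": [0,0,0]},
    {"grip": 0,"linear": [2.7,0.1,-5.7],"delta_rot": [0,0,0]},
    {"grip": 0,"linear": [3.2,0.1,-6.6],"delta_rot": [0,0,0]},
    {"grip": 0,"linear": [3.7,0.1,-7.5],"delta_rot": [0,0,0]},
    {"grip": 0,"linear": [4.2,0.1,-8.4],"delta_rot": [0,0,0]},
    {"grip": 0,"linear": [4.6,0.1,-9.2],"delta_rot": [0,0,0]},
    {"grip": 0,"linear": [4.6,0.1,-9.2],"delta_rot": [0,0,0]},
    {"grip": 0,"linear": [4.6,0.1,-9.2],"delta_rot": [0,0,0]}
  ]
}}

```text
time: 12.25
ee_pos: [0.6047, 0.015, 0.074]
tcp_rot: [-164.0, 23.3, -143.6]
wrist_force: [0.3, -0.1, 0.8]
opening: 0.0855
grasp_force: 0.0
```

Emit:
{"api": "play_rows", "payload": {
  "targets": [
    {"grip": 40,"linear": [0,0,0],"delta_rot": [0,0,0]},
    {"grip": 60,"linear": [0,0,0],"delta_rot": [0,0,0]},
    {"grip": 80,"linear": [0,0,0],"delta_rot": [0,0,0]},
    {"grip": 100,"linear": [0,0,0],"delta_rot": [0,0,0]},
    {"grip": 100,"linear": [0,0,0],"delta_rot": [0,0,0]}
  ],
  "force": 30
}}

```text
time: 12.75
ee_pos: [0.6052, 0.0144, 0.0755]
tcp_rot: [-163.8, 23.4, -143.6]
wrist_force: [-3.5, -4.1, 6.1]
opening: 0.0652
grasp_force: 32.0
```

Run:
```python
from pul import *
o=bot.get_obs();print(o["q"].round(1),o["wrist_force"].round(1))
C=np.array([.5917,.0144,.1031]);U=np.array([N[2],0,-N[0]]);U-=N*(U@N);U/=np.linalg.norm(U);S=np.cross(N,U)
print("depth",(o["ee_pos"]-C)@N,"lateral",(o["ee_pos"]-C)@U,(o["ee_pos"]-C)@S)
print("unit rot CW 67.4", (-N*np.radians(67.4)).round(4), "N",N)
```

```text
[  1.7 -14.4 -30.9  45.4  -0.7 -31.5] [-3.5 -4.1  6.1]
depth -0.03068462722699326 lateral -0.0010282735434184419 -9.94914779254472e-05
unit rot CW 67.4 [ 0.5523  0.0053 -1.0386] N [-0.46950871 -0.00450008  0.88291637]
```

Emit:
{"api": "play_rows", "payload": {
  "targets": [
    {"grip": 100,"linear": [0,0,0],"delta_rot": [0.055,0.0005,-0.104]},
    {"grip": 100,"linear": [0,0,0],"delta_rot": [0.11,0.001,-0.208]},
    {"grip": 100,"linear": [0,0,0],"delta_rot": [0.166,0.0016,-0.312]},
    {"grip": 100,"linear": [0,0,0],"delta_rot": [0.221,0.002,-0.415]},
    {"grip": 100,"linear": [0,0,0],"delta_rot": [0.276,0.0026,-0.519]},
    {"grip": 100,"linear": [0,0,0],"delta_rot": [0.331,0.003,-0.623]},
    {"grip": 100,"linear": [0,0,0],"delta_rot": [0.387,0.0037,-0.727]},
    {"grip": 100,"linear": [0,0,0],"delta_rot": [0.442,0.0042,-0.831]},
    {"grip": 100,"linear": [0,0,0],"delta_rot": [0.497,0.0048,-0.935]},
    {"grip": 100,"linear": [0,0,0],"delta_rot": [0.5523,0.0053,-1.0386]}
  ]
}}

```text
time: 13.75
ee_pos: [0.6052, 0.0144, 0.0755]
tcp_rot: [163.1, 22.7, 141.9]
wrist_force: [-4.4, -3.8, 6.5]
opening: 0.0647
grasp_force: 32.2
```

Emit:
{"api": "play_rows", "payload": {
  "targets": [
    {"grip": 100,"linear": [0,0,0],"delta_rot": [0,0,0]},
    {"grip": 100,"linear": [0,0,0],"delta_rot": [0,0,0]},
    {"grip": 100,"linear": [0,0,0],"delta_rot": [0,0,0]}
  ]
}}

```text
time: 14.05
ee_pos: [0.6052, 0.0144, 0.0755]
tcp_rot: [163.2, 22.8, 142.2]
wrist_force: [-3.1, -4.4, 5.6]
opening: 0.0653
grasp_force: 32.2
```

Run:
```python
from pul import *
o=bot.get_obs();print(o["q"].round(1),o["wrist_force"].round(1))
C=np.array([.5917,.0144,.1031]);U=np.array([N[2],0,-N[0]]);U-=N*(U@N);U/=np.linalg.norm(U);S=np.cross(N,U)
y=R.from_euler("xyz",o["tcp_rot"],degrees=True).as_matrix()[:,1];print("y ang",np.degrees(np.arctan2(y@S,y@U)))
```

```text
[  1.7 -14.4 -30.9  45.5  -0.7  35.9] [-3.1 -4.4  5.6]
y ang 55.59694253141932
```

Emit:
{"api": "play_rows", "payload": {
  "targets": [
    {"grip": 40,"linear": [0,0,0],"delta_rot": [0,0,0]},
    {"grip": 0,"linear": [0,0,0],"delta_rot": [0,0,0]},
    {"grip": 0,"linear": [0,0,0],"delta_rot": [0,0,0]},
    {"grip": 0,"linear": [-0.9,0,1.8],"delta_rot": [0,0,0]},
    {"grip": 0,"linear": [-2.3,0,4.4],"delta_rot": [0,0,0]},
    {"grip": 0,"linear": [-4.2,0,8],"delta_rot": [0,0,0]},
    {"grip": 0,"linear": [-6.1,0,11.5],"delta_rot": [0,0,0]},
    {"grip": 0,"linear": [-10,0,14],"delta_rot": [0,0,0]},
    {"grip": 0,"linear": [-14,0,16],"delta_rot": [0,0,0]},
    {"grip": 0,"linear": [-18,0,17],"delta_rot": [0,0,0]}
  ]
}}

```text
time: 15.05
ee_pos: [0.4236, 0.0151, 0.2463]
tcp_rot: [163.1, 22.8, 142.3]
wrist_force: [0.4, -0.5, 0.4]
opening: 0.085
grasp_force: 0.0
```

Emit:
{"api": "play_rows", "payload": {
  "targets": [
    {"grip": 0,"linear": [-4,3,0],"delta_rot": [0,0,0]},
    {"grip": 0,"linear": [-8,6,0],"delta_rot": [0,0,0]},
    {"grip": 0,"linear": [-8,6,0],"delta_rot": [0,0,0]},
    {"grip": 0,"linear": [-8,6,0],"delta_rot": [0,0,0]}
  ]
}}

```text
time: 15.45
ee_pos: [0.3506, 0.0793, 0.2469]
tcp_rot: [163.6, 22.4, 142.6]
wrist_force: [-0.4, -0.2, -0.5]
opening: 0.0853
grasp_force: 0.0
```

Run:
```python
from pul import *
p=bot.camera("top");save(p,"top4.png");C,U,S=measure(p)
q=bot.camera("side")
cv2.imwrite("pics/c4.png",np.hstack([cv2.resize(p["color"][150:260,250:335,::-1],(400,518),interpolation=2),cv2.resize(q["color"][120:343,220:392,::-1],(400,518),interpolation=2)]))
```

```text
area 751 ellipse [291.2 209.9] [31.  32.6] off -0.18630802212475 C [0.5912 0.0141 0.1035] rad 33.5699462890625 encl [0.591  0.0145 0.1033]
line angle 0.5 refined -0.7744836118037732 contrast 53.814636
net mark 0.78 7.166576166390362 0.030880871476018642
```

View pics/c4.png

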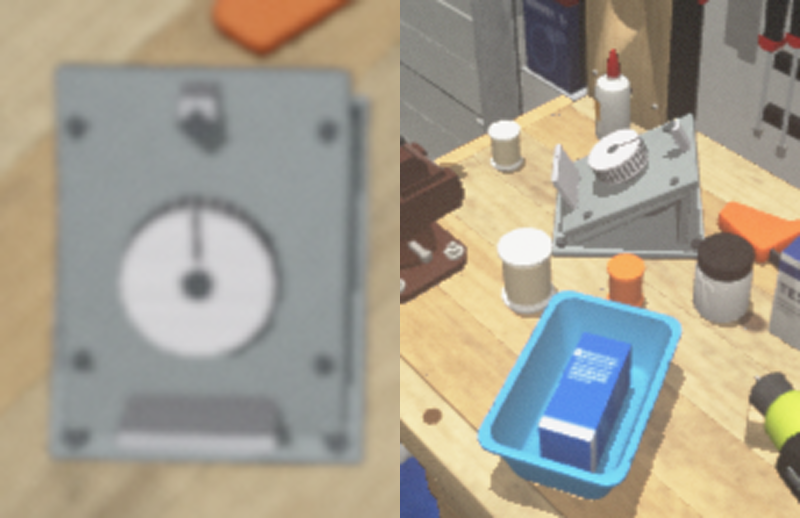

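```bash
python3 -c "
from h import *
print(bot.job_done())"
```

```text
the job is handed in; nothing more can be done
None
```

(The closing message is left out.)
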